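# Uncap the tilted camera lens without upsetting its aim

## Robot

A 6-joint arm with a two-finger parallel gripper is mounted at the origin on the work surface. World frame = base frame: x ahead of the robot, y to its left, z up, the work surface at z = 0. Lengths are in mm, angles in rad, forces in N, time in s.
With the tool pointing down it reaches from about 325 to 775 mm from the base axis. Payload 5.5 kg.
Tool frame: the origin (TCP) lies between the finger pads; the fingertips stand 19 mm ahead of it and the grasp point (between the pads) is the TCP; z points along the fingers, y is the line along which they close (so a half turn about z gives the same grasp; the last joint's range is limited). The gripper opens to 88 mm and grips with 3 to 60 N. Pads are 20 mm wide; open, the fingers measure 115 mm over their backs; the gripper's body (75 mm by 178 mm) begins 61 mm behind the grasp point.
Start: joints at [-1.272, 0.091, 1.231, -0, 1.82, -0.057], TCP at [209.005, -562.435, 241.631] pointing down, gripper open.
Joint ranges: [-2.87, 2.87], [-0.86, 2.18], [0.17, 2.46], [-1.51, 4.65], [0.06, 2.69], [-2.65, 2.65]. Speed limits (rad/s): [2.57, 2.57, 3.01, 3.14, 3.14, 3.14].

## Interface

Orientations are given as a rotation vector (axis times angle).
In Python, from plant import get_obs, grab_frame, arm, look_for, outline_of, place_of gives the robot as it stands.
- The arm moves only by the tool servo_tool, never from a script. Its argument "series" is a list of rows, each an object of numbers: "tx", "ty", "tz": the shift along the world's x, y, z in mm; "twist": the turn about the world's z in degrees. In form: [{"tx": .., "ty": .., "tz": .., "twist": ..}, ...]. A call has 1 to 12 rows; each row shifts and turns the commanded pose from where the row before left it; what a row does not reach is not made up. A row lasts 1/8 s, in which the tool goes at most 62.5 mm and 10.7 degrees, less where a joint would pass 70% of its speed; a pose out of reach is approached as far as the arm can. A call is refused whole if a number of a shift passes 62.5 or a number of a turn 10.7, either way. A call with a gripper value outside its range is refused whole. "fingers" is the finger opening in mm, from 0 to 87.8, set as the call begins (left out, the last holds). The fingers move at their own pace and stop on an object; the grip force is fixed at half the most. Time passes only in rows, so rows that do not move let the fingers close. It gives the time, the measured TCP pose, the force, the opening and the grip force at its end, in the units of the state.
- get_obs(): the state, without advancing time (a new reading comes with each control period).
- grab_frame(name): name is "side" or "top" or "wrist"; returns a dict with "image" (384x512x3 uint8, red, green, blue), "K" (3x3 intrinsics, pixels), "rvec" (rotation vector, rad) and "tvec" (3), from world to camera coordinates, as OpenCV has them; the wrist camera has in their place "mount" (4x4, takes a point from camera to tool coordinates, whose origin is the TCP and whose axes are the flange's). Camera axes: x right, y down, z forward; pixel columns grow to the right and rows downward; lengths in mm; the calibration is good to about 2 mm. A picture is of the moment at which its call begins: read the wrist's pose just before it. There is no depth.
- arm.close_job(): hands the job in; it is judged then, once.
Trained networks look in the newest picture that a camera, given by its name, has taken for a name from the list of things; names that differ only in an ending like _2 or _b are one class to them, and where a whole thing is asked for, a point or a joint stands for the part that bears it (a point fixed in the world has none). Each returns a list of dicts, best first, with "confidence" (0 to 1); they miss things now and then, are a little off and sometimes report something else, mostly with a low value. They report only what shows in the picture. A call takes as long as a camera call. They do not tell look-alikes from the thing itself.
- look_for(camera, label): "rect" ([left, top, right, bottom] in pixels, round what is visible of it).
- outline_of(camera, label): "region" (384x512 bool, what is visible of it) and "rect" ([left, top, right, bottom] in pixels, round what is visible of it).
- place_of(camera, label): "pixel" ([row, column] in pixels: a listed point, or the origin of a listed thing).
The state is a dict: "t": time; "q": joint angles; "qd": joint speeds; "joint_torque": joint torques, N m; "tool_pos": TCP position; "eef_rot": TCP orientation; "ft_force": force on the tool from outside, world axes, zero at the start; "moment": the same for the moment, N m; "gripper_width": finger opening in mm; "grasp_force": force on a finger pad.
Only numpy, scipy, OpenCV 4.12 (cv2) and the standard library are available. Lean on these libraries where they do the work, as an engineer would, in place of code of your own. Each camera call takes 0.05 s, during which the arm holds its last target. There are 200 camera calls.

## Task

Take the twist-on cap off the camera's slanting lens: turn it anticlockwise (seen from in front of the lens) until you feel it come up against its stop, then draw it straight off along the lens, and set it down gently in the open tray, flat with its open side down, and let go. The camera is already aimed and its pan head gives way if the cap is forced past the stop, so do not swing the camera round, and leave the other things on the bench alone.

Things in the scene. Friction and masses are not known exactly. Their poses are not given: they have to be found in the camera images.
- cap: Grey round lens cap, 66 mm diameter, 20 mm high, 16 mm deep inside, 50 to 100 g. Origin: centre of its open mouth; z points out through face and bar. Two inward lugs under the bar's ends hook behind the lens collar. Turned anticlockwise (+ about z) 25 to 72 degrees, unseen and different each time, it meets a hard stop: there, or up to 8 degrees before, it comes off.
- cap_bar (a point): Centre of the top of the cap's finger bar, 44 mm from the cap's origin along its z. The bar is 14 mm wide (cap x), 48 mm long (cap y) and stands 24 mm high on the cap's face. Axes as the cap's.
- lens: Black camera lens. Origin: centre of its front rim; z is the lens axis, out of the lens, slanting 32 degrees from vertical towards the stand's -x; y is level. With the cap on, the cap's origin is at lens z = -0.016. Barrel 44 mm diameter with a 57 mm collar 5 to 10 mm behind the rim, 56 mm tube from 28 mm behind, camera body 66 x 60 mm from 70 to 132 mm behind.
- stand: Fixed camera stand: steel foot plate 130 x 110 x 14 mm with a post. Origin on the bench under the post, z up. The pan axis is vertical through this origin and the centre of the lens rim, 200 mm above the bench. The pan head is held only by friction (about 0.6 N m). At the start lens y is parallel to stand y.
- tray: Fixed grey open tray, 160 x 160 mm outside, walls 5 mm thick and 18 mm high, inner floor 5 mm above the bench. Origin: centre of its underside.
- cleaner: Small upright bottle of lens cleaner, 38 mm diameter, 100 mm high; bystander. Origin: centre of its underside.
- screwdriver: Screwdriver, 160 mm long, lying on the bench; bystander. Origin: about its middle, on the bench.
- filter_case: Flat round black filter case, 64 mm diameter, 18 mm high, lying on the bench; bystander. Origin: centre of its underside.
There are look-alikes about, which are no part of the job. There is more than one size of the cap; the job needs the smallest.

How it is judged (in metres and radians):
On the way:
1. the cap is drawn off the lens, held in the fingers, more than 10 mm clear of it (distance between cap and lens above 0.03 m and contact force between the fingers and cap above 0.5 N and contact force between cap and lens below 0.1 N and angle between the y axis of lens and the y axis of stand, either way round below 0.1 rad), for 0.1 s.
At the end, for the whole second after the job is handed in: The cap lies at rest in the tray, within 45 mm of its centre along each tray axis, flat on the tray's floor (mouth less than 12 mm above the tray's underside) with its open side down and its axis within 0.12 rad of vertical, and the lens is still aimed within 0.1 rad of where it was (x of cap in the frame of tray between -0.045 and 0.045 m and y of cap in the frame of tray between -0.045 and 0.045 m and z of cap in the frame of tray between 0 and 0.012 m and angle between cap's own z axis and vertical below 0.12 rad and linear speed of cap below 0.02 m/s and angle between the y axis of lens and the y axis of stand, either way round below 0.1 rad); the robot touches nothing.
It fails at once if the camera is swung round on its pan head by more than 0.1 rad (not (angle between the y axis of lens and the y axis of stand, either way round below 0.1 rad)).
It fails at once if the cap is dropped (it moves faster than 0.6 m/s while not held) (linear speed of cap above 0.6 m/s and contact force between the fingers and cap below 0.1 N).
It fails at once if the cleaner is knocked out of place (moved more than 20 mm) (distance of cleaner from where it was at the start of the episode above 0.02 m).
It fails at once if the screwdriver is knocked out of place (moved more than 20 mm) (distance of screwdriver from where it was at the start of the episode above 0.02 m).
It fails at once if the filter case is knocked out of place (moved more than 20 mm) (distance of filter_case from where it was at the start of the episode above 0.02 m).
It also fails if it takes over 70 s, if anything falls off the work surface, if the arm or the gripper's body presses on something with over 40 N, if the wrist force passes 120 N, or if a joint passes its speed limit or range.

## Working session

There is one attempt and no reset: what is moved stays moved. The work goes in short steps, Python scripts to look and compute and a tool call to move; the robot and the scene stay as the last step left them, time stands still between calls to the robot, and variables do not carry over. Pictures are saved under pics/ and viewed, at most 10 in all, crops included, and the job is handed in when it is done.

Besides the shell and the picture viewer there is one more tool, called after "Call:" in YAML: its name, and indented under it one key for each argument. servo_tool: Moves the arm, as the interface text tells. Its arguments: {"type":"object","properties":{"series":{"type":"array","items":{"type":"object","properties":{"tx":{"type":"number"},"ty":{"type":"number"},"tz":{"type":"number"},"twist":{"type":"number"}}}},"fingers":{"type":"number"}},"required":["series"]}

```bash
mkdir -p pics; ls
cat > h.py <<'E'
import numpy as np,cv2
from plant import get_obs, grab_frame, arm, look_for, outline_of, place_of
from scipy.spatial.transform import Rotation as R
def cam(f,obs=None):
    "3x4 world->cam R,t"
    if 'rvec' in f: return cv2.Rodrigues(np.array(f['rvec'],float))[0],np.array(f['tvec'],float).ravel()
    T=np.eye(4);T[:3,:3]=R.from_rotvec(obs['eef_rot']).as_matrix();T[:3,3]=obs['tool_pos']
    M=np.linalg.inv(T@np.array(f['mount']));return M[:3,:3],M[:3,3]
def proj(f,P,obs=None):
    r,t=cam(f,obs);p=(np.atleast_2d(P)@r.T+t)@np.array(f['K']).T;return p[:,:2]/p[:,2:]
def ray(f,uv,obs=None):
    r,t=cam(f,obs);d=r.T@np.linalg.inv(f['K'])@np.array([uv[0],uv[1],1.]);return -r.T@t,d/np.linalg.norm(d)
def onz(f,uv,z,obs=None):
    o,d=ray(f,uv,obs);return o+d*(z-o[2])/d[2]
def tri(rs):
    A=0;b=0
    for o,d in rs:
        m=np.eye(3)-np.outer(d,d);A=A+m;b=b+m@o
    p=np.linalg.solve(A,b);return p,[np.linalg.norm((np.eye(3)-np.outer(d,d))@(p-o)) for o,d in rs]
E
python3 - <<'E'
from h import *
o=get_obs();print(o)
for c in ['side','top','wrist']:
    f=grab_frame(c);cv2.imwrite(f'pics/{c}0.png',f['image'][:,:,::-1])
    if c!='wrist': print(c,ray(f,(256,192)))
    for l in ['cap','cap_bar','lens','stand','tray','cleaner','screwdriver','filter_case']:
        print(c,l,[(np.round(d['pixel']).tolist(),round(d['confidence'],2)) for d in place_of(c,l)],[(np.round(d['rect']).tolist(),round(d['confidence'],2)) for d in look_for(c,l)])
E
python3 -c "
import cv2,numpy as np
cv2.imwrite('pics/a.png',cv2.resize(np.vstack([cv2.imread('pics/%s0.png'%c) for c in ('side','top')]),None,fx=.78,fy=.78))"
```

```text
pics
{'t': 0.0, 'q': array([-1.27171844e+00,  9.18746206e-02,  1.23185934e+00,  4.02014466e-05,
        1.81982043e+00, -5.67056847e-02]), 'qd': array([-0.00186884,  0.00034901, -0.00043076, -0.00094592, -0.00035439,
       -0.00058002]), 'joint_torque': array([-4.01858697e-04, -4.46455121e+01, -4.06447470e+01,  6.98801572e-02,
        2.92756513e-02, -1.33835392e-04]), 'tool_pos': array([ 208.92554615, -562.1729976 ,  240.51241298]), 'eef_rot': array([-3.09009097e+00, -5.55590420e-01,  3.11560619e-04]), 'ft_force': array([-0.51416466, -0.49321023, -0.7606813 ]), 'moment': array([-0.02323284,  0.01934345,  0.02005233]), 'grasp_force': 0.0, 'gripper_width': 87.59917046995837}
side (array([339.4680614 , 531.40083609, 798.90908258]), array([ 0.24642008, -0.62518101, -0.7405578 ]))
side cap [([314.0, 285.0], 0.94), ([351.0, 168.0], 0.92), ([253.0, 207.0], 0.7)] [([147.0, 328.0, 199.0, 378.0], 0.98), ([196.0, 230.0, 231.0, 267.0], 0.92), ([263.0, 292.0, 302.0, 336.0], 0.9)]
side cap_bar [([322.0, 281.0], 0.86), ([360.0, 173.0], 0.73), ([242.0, 219.0], 0.67)] [([195.0, 231.0, 231.0, 269.0]
[... 1087 characters left out ...]
]
top lens [] [([162.0, 160.0, 189.0, 203.0], 0.92), ([158.0, 169.0, 187.0, 198.0], 0.72)]
top stand [([185.0, 170.0], 0.72), ([201.0, 186.0], 0.66)] [([162.0, 156.0, 209.0, 218.0], 0.93)]
top tray [([244.0, 311.0], 0.81), ([184.0, 172.0], 0.4)] [([280.0, 208.0, 346.0, 273.0], 0.93)]
top cleaner [([153.0, 256.0], 0.64)] [([249.0, 138.0, 262.0, 159.0], 0.59)]
top screwdriver [([247.0, 246.0], 0.78)] [([240.0, 219.0, 252.0, 279.0], 0.78)]
top filter_case [([206.0, 386.0], 0.66), ([185.0, 171.0], 0.23)] [([377.0, 196.0, 397.0, 215.0], 0.71)]
wrist cap [] []
wrist cap_bar [] []
wrist lens [] []
wrist stand [] []
wrist tray [] []
wrist cleaner [] []
wrist screwdriver [] []
wrist filter_case [] []
```

View pics/side0.png

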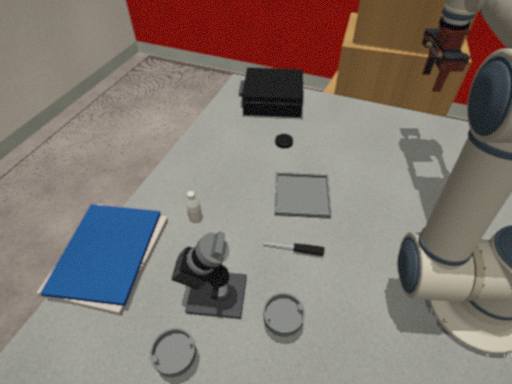

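View pics/top0.png

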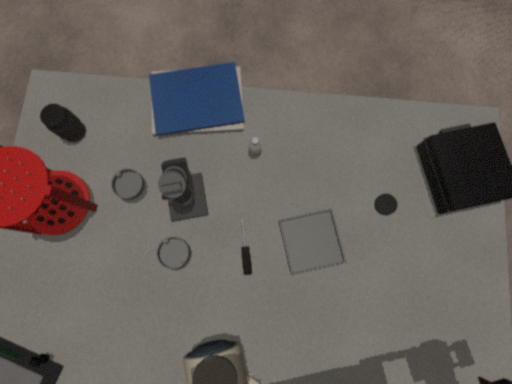

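Run:
```python
from h import *
np.set_printoptions(precision=1,suppress=True)
s=grab_frame('side');t=grab_frame('top')
print('bar',tri([ray(s,(219,242)),ray(t,(175,182))]), tri([ray(s,(219,242)),ray(t,(170,186))]))
print('cap',tri([ray(s,(207,253)),ray(t,(175,181))]))
for n,l,z in [('stand','stand',14),('tray','tray',18),('driver','screwdriver',8),('case','filter_case',18),('cleaner','cleaner',0)]:
    for c,f in (('side',s),('top',t)):
        m=outline_of(c,l)
        if m:
            q=cv2.minAreaRect(np.argwhere(m[0]['region'])[:,::-1].astype(np.float32))
            print(n,c,onz(f,q[0],z),[onz(f,p,z)[:2] for p in cv2.boxPoints(q)])
print('trayfloor', onz(t,(311,244),0),onz(s,(303,193),0))
print('K',s['K'][0,0],t['K'][0,0]); f=grab_frame('wrist');print(f['mount'],f['K'])
for u in [(194,174),(207,216),(181,220)]: print(onz(t,u,14))
```

```text
bar (array([562.2, 182. , 206.9]), [np.float64(6.002002779616715), np.float64(6.002002779616711)]) (array([552.8, 189.9, 220.3]), [np.float64(1.737274505335149), np.float64(1.7372745053352776)])
cap (array([580.1, 193.3, 169.6]), [np.float64(0.6923730097601786), np.float64(0.6923730097601982)])
stand side [600.9 182.7  14. ] [array([655.4, 279.5]), array([727.1, 116.8]), array([539.8,  74.2]), array([493. , 239.2])]
stand top [595.8 207.2  14. ] [array([670.8, 294.7]), array([703.2, 173.2]), array([523.1, 122.3]), array([492.7, 239.8])]
tray side [ 468.9 -167.5   18. ] [array([523.3, -64.8]), array([ 574.5, -230.6]), array([ 408.7, -281.1]), array([ 375.1, -111.4])]
tray top [ 474.1 -180.5   18. ] [array([526.9, -78.1]), array([ 579.7, -236.4]), array([ 422.6, -280.5]), array([ 372.7, -126.9])]
driver side [427.5   3.7   8. ] [array([486.6,  29.9]), array([492.9,  -1. ]), array([368.2, -22.6]), array([364.7,   8.1])]
driver top [440.2   9.4   8. ] [array([514.7,  38. ]), array([519.8,  12.7]), array([367.9, -18.2]), array([363.1,   6.3])]
case side [ 598.4 -379.2   18. ] [array([ 638.3, -406.7]), array([ 583.8, -427.8]), array([ 560.2, -352.9]), array([ 612.3, -332.7])]
case top [ 599. -388.   18.] [array([ 595.2, -344.3]), array([ 644. , -387.5]), array([ 602.8, -431.6]), array([ 554.7, -388.4])]
cleaner side [440.7  -2.    0. ] [array([515.7,  25.1]), array([522.2,  -8.2]), array([366., -29.]), array([363.3,   4. ])]
cleaner top [748.6   5.8   0. ] [array([774.8,  23.6]), array([777.5,  -7.2]), array([722.7, -11.8]), array([720.1,  18.7])]
trayfloor [ 466.  -181.6    0. ] [ 473.1 -190.2    0. ]
K 360.29154120577425 348.0161767841926
[[   0.    -1.    -0.3   81.8]
 [   1.    -0.     0.     0.2]
 [  -0.    -0.3    1.  -143.2]
 [   0.     0.     0.     1. ]] [[309.1   0.  260.9]
 [  0.  309.1 189.7]
 [  0.    0.    1. ]]
[641.9 179.2  14. ]
[519.6 126.3  14. ]
[501.5 200.   14. ]
```

Call:
servo_tool:
  series:
    - {"tz": 50}
    - {"tz": 50, "tx": 20, "ty": 40}
    - {"tx": 30, "ty": 40}
    - {"tx": 30, "ty": 50}
    - {"tx": 30, "ty": 50}
    - {"tx": 30, "ty": 50}
    - {"tx": 30, "ty": 50}
    - {"tx": 30, "ty": 50}
    - {"tx": 30, "ty": 50}
    - {"tx": 30, "ty": 50}
    - {"tx": 20, "ty": 50}
    - {"tx": 20, "ty": 50}

```text
validation failed for argument at $.se...
```

Call:
servo_tool:
  series:
    - {"tx": 10, "ty": 50}
    - {"ty": 50}
    - {"ty": 50}
    - {"ty": 40}
    - {"ty": 27}
    - {}
    - {}

```text
validation failed for argument at $.se...
```

Call:
servo_tool:
  series:
    - {"tx": 0, "ty": 0, "tz": 50, "twist": 0}
    - {"tx": 20, "ty": 40, "tz": 50, "twist": 0}
    - {"tx": 30, "ty": 40, "tz": 0, "twist": 0}
    - {"tx": 30, "ty": 50, "tz": 0, "twist": 0}
    - {"tx": 30, "ty": 50, "tz": 0, "twist": 0}
    - {"tx": 30, "ty": 50, "tz": 0, "twist": 0}
    - {"tx": 30, "ty": 50, "tz": 0, "twist": 0}
    - {"tx": 30, "ty": 50, "tz": 0, "twist": 0}
    - {"tx": 30, "ty": 50, "tz": 0, "twist": 0}
    - {"tx": 30, "ty": 50, "tz": 0, "twist": 0}
    - {"tx": 20, "ty": 50, "tz": 0, "twist": 0}
    - {"tx": 20, "ty": 50, "tz": 0, "twist": 0}

```text
t: 4.7
tool_pos: [508.1, -33.4, 338.3]
eef_rot: [3.092, 0.556, 0.001]
ft_force: [0.7, 0.9, -0.0]
gripper_width: 87.4
grasp_force: 0.0
```

Call:
servo_tool:
  series:
    - {"tx": 10, "ty": 50, "tz": 0, "twist": 0}
    - {"tx": 0, "ty": 50, "tz": 0, "twist": 0}
    - {"tx": 0, "ty": 50, "tz": 0, "twist": 0}
    - {"tx": 0, "ty": 50, "tz": 0, "twist": 0}
    - {"tx": 0, "ty": 10, "tz": 0, "twist": 0}
    - {"tx": 0, "ty": 0, "tz": 0, "twist": 0}
    - {"tx": 0, "ty": 0, "tz": 0, "twist": 0}

```text
t: 5.58
tool_pos: [517.8, 173.6, 338.4]
eef_rot: [3.092, 0.554, 0.0]
ft_force: [-0.4, 0.4, 0.3]
gripper_width: 87.7
grasp_force: 0.0
```

Run:
```python
from h import *
np.set_printoptions(precision=1,suppress=True)
o=get_obs();f=grab_frame('wrist');print(o['tool_pos'],o['q'],ray(f,(256,192),o))
cv2.imwrite('pics/w1.png',cv2.resize(f['image'][:,:,::-1],None,fx=1.5,fy=1.5,interpolation=cv2.INTER_CUBIC))
for l in ['cap','cap_bar','lens','stand']:
  print(l,[(np.round(d['pixel'],1).tolist(),round(d['confidence'],2)) for d in place_of('wrist',l)])
# predictions with axis guesses
for yaw in (0,16):
  a=R.from_euler('z',yaw,degrees=True).apply([-np.sin(.5585),0,np.cos(.5585)]);c=np.array([575,187,200.])
  print(yaw,'rim',proj(f,c,o),'capo',proj(f,c-16*a,o),'bar',proj(f,c+28*a,o))
```

```text
[517.8 173.6 338.4] [ 0.3 -0.   1.2 -0.   2.   1.5] (array([594.5, 201.9, 481.6]), array([-0.3, -0.1, -1. ]))
cap [([217.7, 219.8], 0.93), ([119.4, 260.6], 0.77), ([50.8, 141.8], 0.67)]
cap_bar [([58.5, 158.0], 0.8), ([154.1, 256.4], 0.67)]
lens []
stand []
0 rim [[268.3 122. ]] capo [[271.2 112. ]] bar [[262.7 141.4]]
16 rim [[268.3 122. ]] capo [[268.7 111.4]] bar [[267.6 142.5]]
```

View pics/w1.png

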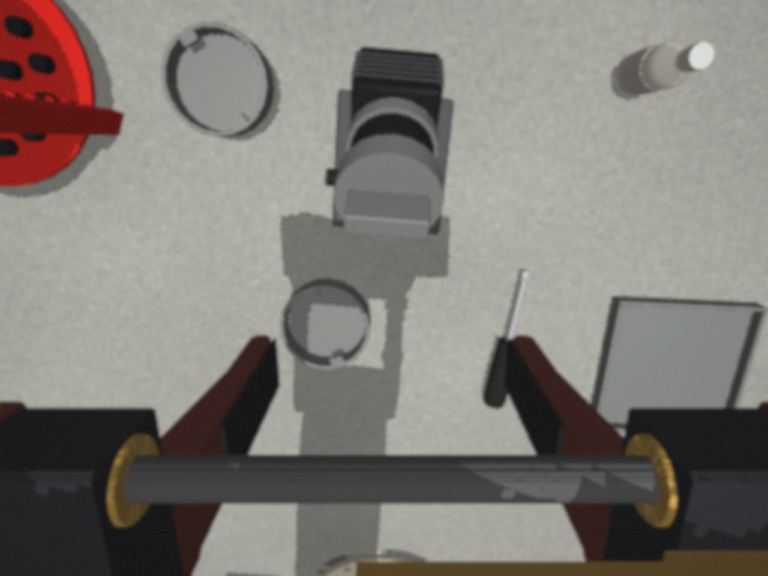

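Call:
servo_tool:
  series:
    - {"tx": 10, "ty": 3, "tz": 0, "twist": 10}
    - {"tx": 10, "ty": 3, "tz": 0, "twist": 10}
    - {"tx": 10, "ty": 3, "tz": 0, "twist": 10}
    - {"tx": 10, "ty": 3, "tz": 0, "twist": 10}
    - {"tx": 0, "ty": 0, "tz": 0, "twist": 10}
    - {"tx": 0, "ty": 0, "tz": 0, "twist": 10}
    - {"tx": 0, "ty": 0, "tz": 0, "twist": 10}
    - {"tx": 0, "ty": 0, "tz": 0, "twist": 10}
    - {"tx": 0, "ty": 0, "tz": 0, "twist": 10}
    - {"tx": 0, "ty": 0, "tz": 0, "twist": 0}

```text
t: 7.08
tool_pos: [557.7, 186.5, 338.3]
eef_rot: [1.796, 2.578, 0.0]
ft_force: [-0.3, 0.2, -0.2]
gripper_width: 87.8
grasp_force: 0.0
```

Run:
```python
from h import *
np.set_printoptions(precision=2,suppress=True)
o=get_obs();f=grab_frame('wrist');print(o['tool_pos'],o['q'],o['eef_rot'])
cv2.imwrite('pics/w2full.png',f['image'][:,:,::-1])
im=f['image'][:,:,::-1][90:290,130:390]
cv2.imwrite('pics/w2.png',cv2.resize(im,None,fx=3,fy=3,interpolation=cv2.INTER_CUBIC))
import pickle;pickle.dump((o,f),open('w2.pkl','wb'))
for l in ['cap','cap_bar','lens','stand']:
  print(l,[(np.round(d['pixel'],1).tolist(),round(d['confidence'],2)) for d in place_of('wrist',l)])
```

```text
[557.72 186.45 338.25] [ 0.26  0.1   1.05 -0.    1.99 -0.09] [1.8  2.58 0.  ]
cap [([100.6, 161.1], 0.75), ([37.1, 331.9], 0.74), ([174.7, 278.3], 0.69), ([149.8, 271.1], 0.28)]
cap_bar [([41.6, 322.5], 0.88), ([188.2, 254.2], 0.75)]
lens []
stand [([146.4, 270.2], 0.94)]
```

View pics/w2.png

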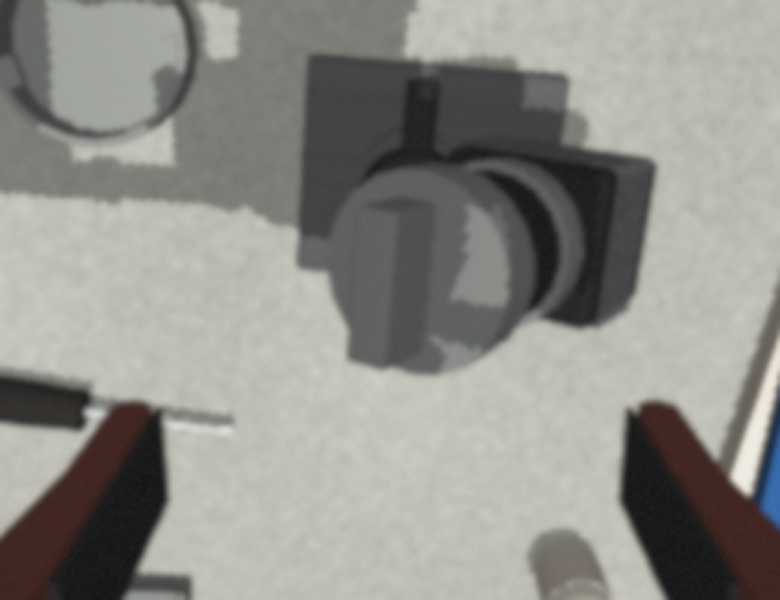

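```bash
cat > fit.py <<'E'
from h import *
import pickle
from scipy.optimize import least_squares
np.set_printoptions(precision=2,suppress=True)
o2,f2=pickle.load(open('w2.pkl','rb'))
o1=dict(tool_pos=[517.8,173.6,338.4],eef_rot=[3.092,.554,0]);f1=f2
c2=np.array([(355,207),(397,207),(391,366),(349,357)])/3+[130,90]
c1=np.array([(343,216),(431,222),(429,238),(345,232)])/1.5
B=np.array([(-7,1),(7,1),(7,-1),(-7,-1)])*[1,24]
def pose(p):
    c=p[:3];z=R.from_euler('ZY',[p[3],-32],degrees=True)
    return c,z,z*R.from_euler('z',p[4],degrees=True)
def pts(p):
    c,z,k=pose(p);return c+k.apply(np.c_[B,np.full(4,28)])
if __name__=='__main__':
    # foot plate
    pl=[onz(f2,np.array(u)/3+[130,90],14,o2) for u in [(307,57),(567,75),(297,267)]]
    print(np.array(pl),[np.degrees(np.arctan2(*(pl[i]-pl[0])[1::-1])) for i in (1,2)],np.linalg.norm(pl[1]-pl[0]))
    P0=(pl[1]+pl[2])/2;print('plate centre',P0)
    for k in range(4):
      for cc1 in [c1]:
        idx2=[0,1,2,3]; # +y end seen? try both orders
    def res(p,i2,i1): 
        q=pts(p);return np.r_[(proj(f2,q,o2)-c2[i2]).ravel(),(proj(f1,q,o1)-c1[i1]).ravel(),(p[3]-18)/5,(p[2]-200)/2]
    for i2 in ([0,1,2,3],[3,2,1,0]):
      for i1 in ([1,0,3,2][::1],[3,0,1,2],[2,1,0,3],[3,2,1,0],[0,1,2,3],[2,3,0,1]):
        s=least_squares(res,[575,187,200,18,0],args=(i2,i1));print(i2,i1,s.cost,s.x)
E
python3 fit.py
```

```text
[[498.16 228.49  14.  ]
 [620.64 264.6   14.  ]
 [527.32 126.06  14.  ]] [np.float64(16.425259936824492), np.float64(-74.10559731444789)] 127.697294423212
plate centre [573.98 195.33  14.  ]
[0, 1, 2, 3] [1, 0, 3, 2] 2789.4974870702677 [561.24 179.59 186.1  -32.04  69.55]
[0, 1, 2, 3] [3, 0, 1, 2] 12.545729099281457 [564.61 192.34 198.83  16.4    1.06]
[0, 1, 2, 3] [2, 1, 0, 3] 5469.272027507838 [554.25 194.73 168.08  63.35 -88.9 ]
[0, 1, 2, 3] [3, 2, 1, 0] 2987.2701145299857 [556.   197.79 184.01  63.04 -62.07]
[0, 1, 2, 3] [0, 1, 2, 3] 2677.535720038538 [558.61 196.17 185.54  49.86 -64.91]
[0, 1, 2, 3] [2, 3, 0, 1] 2478.413907714532 [562.76 183.2  188.71 -17.65  74.73]
[3, 2, 1, 0] [1, 0, 3, 2] 3641.986041926413 [553.35 172.29 180.35 -73.04 -88.42]
[3, 2, 1, 0] [3, 0, 1, 2] 3944.0854744029652 [551.7  198.65 184.94  82.48 -86.19]
[3, 2, 1, 0] [2, 1, 0, 3] 661.5742023917162 [ 564.26  191.6   194.98   16.15 -178.56]
[3, 2, 1, 0] [3, 2, 1, 0] 3160.2343534668967 [ 561.81  180.58  183.87  -25.62 -112.23]
[3, 2, 1, 0] [0, 1, 2, 3] 2762.313192137957 [ 563.04  184.86  187.04   -9.17 -107.08]
[3, 2, 1, 0] [2, 3, 0, 1] 3747.522270149009 [535.71 180.88 180.47 199.81 -45.66]
```

Call:
servo_tool:
  fingers: 28
  series:
    - {"tx": -4, "ty": 2.5, "tz": -10, "twist": -1}
    - {"tx": 0, "ty": 0, "tz": -10, "twist": 0}
    - {"tx": 0, "ty": 0, "tz": -20, "twist": 0}
    - {"tx": 0, "ty": 0, "tz": -15, "twist": 0}
    - {"tx": 0, "ty": 0, "tz": -15, "twist": 0}
    - {"tx": 0, "ty": 0, "tz": -10, "twist": 0}
    - {"tx": 0, "ty": 0, "tz": -10, "twist": 0}
    - {"tx": 0, "ty": 0, "tz": -5, "twist": 0}
    - {"tx": 0, "ty": 0, "tz": -4, "twist": 0}
    - {"tx": 0, "ty": 0, "tz": -3, "twist": 0}
    - {"tx": 0, "ty": 0, "tz": 0, "twist": 0}

```text
t: 8.7
tool_pos: [553.6, 189.3, 236.2]
eef_rot: [-1.816, -2.564, 0.0]
ft_force: [-0.1, 0.4, 0.2]
gripper_width: 28.1
grasp_force: 0.0
```

```bash
cat > st.py <<'E'
from h import *
np.set_printoptions(precision=3,suppress=True)
o=get_obs();y=R.from_rotvec(o['eef_rot']).as_matrix()[:,1]
print(o['t'],o['tool_pos'],'yaw_y',np.degrees(np.arctan2(y[1],y[0])),'F',o['ft_force'],'M',o['moment'],o['gripper_width'],o['grasp_force'],'q6',o['q'][5])
E
python3 st.py
python3 - <<'E'
from h import *
f=grab_frame('wrist');cv2.imwrite('pics/w3.png',cv2.resize(f['image'][:,:,::-1][150:384,100:420],None,fx=2.2,fy=2.2))
E
```

```text
8.7 [553.64  189.34  236.173] yaw_y 19.386065558996787 F [-0.054  0.386  0.155] M [-0.05  -0.042 -0.075] 28.122325197429056 0.0 q6 -0.06696933203114672
```

View pics/w3.png

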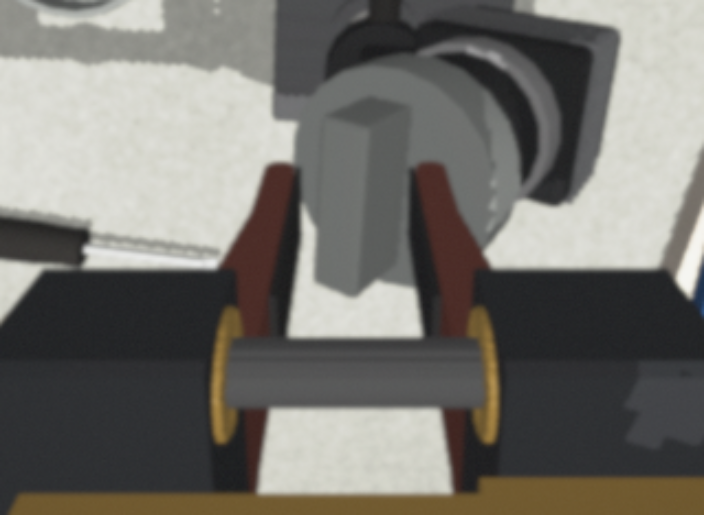

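Call:
servo_tool:
  series:
    - {"tx": 0, "ty": 0, "tz": 0, "twist": 4}
    - {"tx": 0, "ty": 0, "tz": 0, "twist": 4}
    - {"tx": 0, "ty": 0, "tz": 0, "twist": 4}
    - {"tx": 0, "ty": 0, "tz": 0, "twist": 4}
    - {"tx": 0, "ty": 0, "tz": 0, "twist": 4}

```text
t: 9.38
tool_pos: [553.5, 189.4, 236.7]
eef_rot: [-1.339, -2.842, -0.0]
ft_force: [-1.9, 0.5, 1.0]
gripper_width: 27.8
grasp_force: 0.9
```

```bash
python3 st.py
```

```text
9.375 [553.503 189.427 236.67 ] yaw_y 39.52392672865449 F [-1.87   0.526  0.967] M [-0.     0.241 -0.055] 27.827300545898286 0.8919591992162168 q6 -0.4183107267577353
```

Call:
servo_tool:
  series:
    - {"tx": 0, "ty": 0, "tz": 0, "twist": 3}
    - {"tx": 0, "ty": 0, "tz": 0, "twist": 3}
    - {"tx": 0, "ty": 0, "tz": 0, "twist": 3}

```text
t: 9.75
tool_pos: [552.9, 189.2, 237.2]
eef_rot: [-1.113, -2.937, 0.001]
ft_force: [-4.5, -1.1, 3.4]
gripper_width: 27.7
grasp_force: 4.0
```

```bash
python3 st.py
```

```text
9.75 [552.853 189.227 237.155] yaw_y 48.47897562753313 F [-4.535 -1.144  3.449] M [-0.223  0.748 -0.115] 27.7194731882928 3.9530941455450375 q6 -0.5745974723069796
```

Call:
servo_tool:
  series:
    - {"tx": 0, "ty": 0, "tz": 0, "twist": 3}
    - {"tx": 0, "ty": 0, "tz": 0, "twist": 3}
    - {"tx": 0, "ty": 0, "tz": 0, "twist": 3}

```text
t: 10.12
tool_pos: [552.3, 189.0, 237.9]
eef_rot: [-0.88, -3.014, 0.002]
ft_force: [-8.9, -2.2, 6.9]
gripper_width: 28.2
grasp_force: 7.2
```

```bash
python3 st.py
python3 - <<'E'
from h import *
f=grab_frame('wrist');cv2.imwrite('pics/w4.png',cv2.resize(f['image'][:,:,::-1][150:384,100:420],None,fx=2.2,fy=2.2))
E
```

```text
10.125 [552.297 188.998 237.949] yaw_y 57.46644449471057 F [-8.938 -2.205  6.947] M [-0.462  1.396 -0.256] 28.174896114309707 7.1935188747011125 q6 -0.7315236386680094
```

View pics/w4.png

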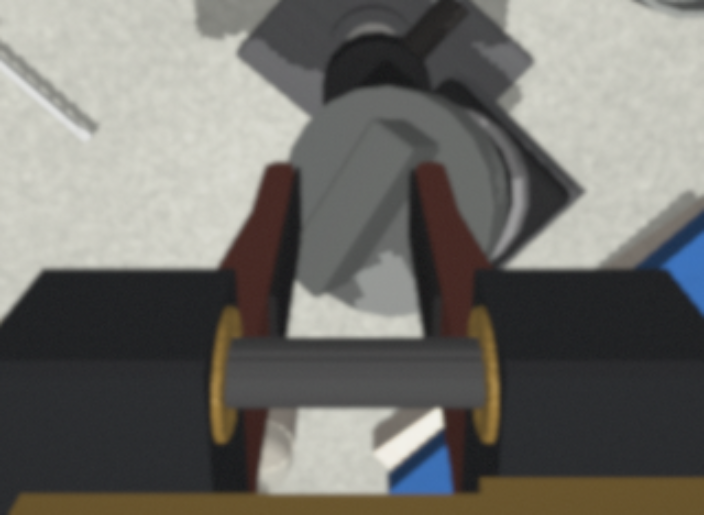

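Call:
servo_tool:
  series:
    - {"tx": -1.5, "ty": -0.5, "tz": 0, "twist": 0}
    - {"tx": -0.5, "ty": 0, "tz": 0, "twist": 0}

```text
t: 10.42
tool_pos: [551.5, 188.8, 237.1]
eef_rot: [0.882, 3.015, 0.001]
ft_force: [-2.2, -0.4, 2.9]
gripper_width: 28.2
grasp_force: 2.2
```

```bash
python3 st.py
```

```text
10.425 [551.502 188.845 237.064] yaw_y 57.3843452450567 F [-2.202 -0.368  2.89 ] M [-0.042  0.314 -0.051] 28.18167968678538 2.213077017950127 q6 -0.7300161542202048
```

Call:
servo_tool:
  series:
    - {"tx": 0, "ty": 0, "tz": 0, "twist": 3}
    - {"tx": 0, "ty": 0, "tz": 0, "twist": 3}

```text
t: 10.68
tool_pos: [551.2, 188.5, 237.3]
eef_rot: [0.721, 3.058, -0.001]
ft_force: [-5.6, -1.4, 7.1]
gripper_width: 27.9
grasp_force: 7.8
```

```bash
python3 st.py
```

```text
10.675 [551.209 188.546 237.298] yaw_y 63.45286361363101 F [-5.623 -1.445  7.055] M [-0.38   0.852 -0.27 ] 27.878814001838663 7.7763109328225255 q6 -0.8361413508481484
```

```bash
cat > ang.py <<'E'
from fit import *
C=np.array([564.6,192.3,199.5])
def edges(th,d=np.zeros(3),yaw=16.4):
    z=R.from_euler('ZY',[yaw,-32],degrees=True);k=z*R.from_euler('z',th,degrees=True)
    t=[C+d+k.apply([x,y,28]) for x,y in [(-7,24),(7,24),(7,-24),(-7,-24)]]
    b=[C+d+k.apply([x,y,4]) for x,y in [(-7,24),(7,24),(7,-24),(-7,-24)]]
    return [(t[i],t[(i+1)%4]) for i in range(4)]+[(t[i],b[i]) for i in range(4)]
def score(f,o,th,d,yaw=16.4,G=None):
    s=[]
    w=[]
    for i,(a,b) in enumerate(edges(th,d,yaw)[:4]):
        u=np.linspace(.05,.95,40)[:,None];P=proj(f,a+(b-a)*u,o)
        n=P[-1]-P[0];L=np.linalg.norm(n);n=np.array([-n[1],n[0]])/L
        g=np.abs(cv2.remap(G[0],P[:,0].astype(np.float32),P[:,1].astype(np.float32),1)*n[0]+cv2.remap(G[1],P[:,0].astype(np.float32),P[:,1].astype(np.float32),1)*n[1])
        s.append(np.minimum(g,25).mean());w.append(L)
    return np.dot(s,w)/sum(w)
def measure(f,o,ths=np.arange(-5,90,1.)):
    im=cv2.GaussianBlur(cv2.cvtColor(f['image'],cv2.COLOR_RGB2GRAY).astype(np.float32),(0,0),1)
    G=(cv2.Sobel(im,cv2.CV_32F,1,0)/4,cv2.Sobel(im,cv2.CV_32F,0,1)/4)
    ex=o['tool_pos']*0
    out=[]
    for th in ths:
        out.append(max((score(f,o,th,np.array([dx,dy,0.]),G=G),dx,dy) for dx in (-3,-1.5,0,1.5,3) for dy in (-3,-1.5,0,1.5,3)))
    i=np.argsort([-q[0] for q in out])[:6];return [(ths[j],np.round(out[j],2).tolist()) for j in i]
if __name__=='__main__':
    import sys
    if len(sys.argv)>1: print(measure(f2,o2))
    o=get_obs();f=grab_frame('wrist');pickle.dump((o,f),open('last.pkl','wb'))
    print(measure(f,o)); import st
E
python3 ang.py 1
```

```text
[(np.float64(24.0), [10.57, -3.0, -3.0]), (np.float64(23.0), [10.56, -3.0, -3.0]), (np.float64(25.0), [10.53, -3.0, -3.0]), (np.float64(22.0), [10.47, -3.0, -3.0]), (np.float64(26.0), [10.44, -3.0, -3.0]), (np.float64(27.0), [10.36, -3.0, -3.0])]
[(np.float64(17.0), [8.84, 0.0, -1.5]), (np.float64(23.0), [8.74, 3.0, 0.0]), (np.float64(18.0), [8.71, 0.0, -1.5]), (np.float64(22.0), [8.69, 3.0, 0.0]), (np.float64(16.0), [8.69, 0.0, -1.5]), (np.float64(24.0), [8.63, 3.0, 0.0])]
10.725 [551.18  188.549 237.356] yaw_y 63.58083277105734 F [-6.149 -1.016  6.847] M [-0.362  0.845 -0.3  ] 28.181874538705472 6.853695949539542 q6 -0.8383732535460796
```

```bash
sed -i 's|    return np.dot(s,w)/sum(w)|    return np.exp(np.log(np.array(s)+.3).mean())|; s|np.minimum(g,25).mean()|np.minimum(g,8).mean()|; s|(-3,-1.5,0,1.5,3)|(-2,-1,0,1,2)|g' ang.py
python3 - <<'E'
from ang import *
print(measure(f2,o2)); o,f=pickle.load(open('last.pkl','rb'));print(measure(f,o))
E
```

```text
[(np.float64(-1.0), [6.46, 0.0, -1.0]), (np.float64(-2.0), [6.43, 0.0, -1.0]), (np.float64(0.0), [6.42, 0.0, -1.0]), (np.float64(-3.0), [6.37, 1.0, 0.0]), (np.float64(1.0), [6.31, 0.0, -1.0]), (np.float64(-4.0), [6.31, 1.0, 0.0])]
[(np.float64(17.0), [6.27, -1.0, 0.0]), (np.float64(18.0), [6.25, -1.0, 0.0]), (np.float64(19.0), [6.19, -1.0, 0.0]), (np.float64(16.0), [6.18, -1.0, 0.0]), (np.float64(21.0), [6.05, 0.0, 0.0]), (np.float64(22.0), [6.04, 0.0, 0.0])]
```

Call:
servo_tool:
  series:
    - {"tx": 0, "ty": 0, "tz": 0, "twist": 3}
    - {"tx": -0.5, "ty": 0, "tz": 0, "twist": 3}

```text
t: 10.98
tool_pos: [550.7, 188.5, 237.8]
eef_rot: [0.56, 3.091, -0.001]
ft_force: [-5.1, -2.8, 7.4]
gripper_width: 28.2
grasp_force: 7.8
```

```bash
python3 ang.py
```

```text
[(np.float64(21.0), [6.43, -1.0, -1.0]), (np.float64(22.0), [6.38, -1.0, -1.0]), (np.float64(20.0), [6.27, -1.0, -1.0]), (np.float64(26.0), [6.26, 0.0, 0.0]), (np.float64(23.0), [6.25, -1.0, -1.0]), (np.float64(27.0), [6.25, 0.0, 0.0])]
11.025 [550.659 188.474 237.82 ] yaw_y 69.57470600268252 F [-6.482 -2.266  8.135] M [-0.434  0.859 -0.251] 28.002593554580546 7.4167068768292665 q6 -0.9428315316063475
```

Call:
servo_tool:
  series:
    - {"tx": -0.5, "ty": 0, "tz": 0, "twist": 2}
    - {"tx": 0, "ty": 0, "tz": 0, "twist": 2}

```text
t: 11.28
tool_pos: [550.4, 188.4, 237.6]
eef_rot: [0.453, 3.108, -0.001]
ft_force: [-4.0, -2.5, 7.4]
gripper_width: 28.0
grasp_force: 6.8
```

```bash
python3 ang.py
```

```text
[(np.float64(26.0), [6.41, -1.0, -1.0]), (np.float64(25.0), [6.39, -1.0, -1.0]), (np.float64(27.0), [6.35, -1.0, -1.0]), (np.float64(31.0), [6.31, 0.0, 0.0]), (np.float64(32.0), [6.24, 0.0, 0.0]), (np.float64(30.0), [6.23, 0.0, 0.0])]
11.325 [550.378 188.412 237.553] yaw_y 73.49559059414166 F [-4.877 -2.869  6.582] M [-0.45   0.652 -0.251] 28.105584469426653 6.475467730779201 q6 -1.0111862094818311
```

Call:
servo_tool:
  series:
    - {"tx": -0.5, "ty": 0, "tz": 0, "twist": 2}
    - {"tx": 0, "ty": 0, "tz": 0, "twist": 2}

```text
t: 11.58
tool_pos: [550.0, 188.3, 237.4]
eef_rot: [0.345, 3.122, -0.001]
ft_force: [-5.1, -2.9, 6.2]
gripper_width: 28.1
grasp_force: 7.5
```

```bash
python3 ang.py
```

```text
[(np.float64(30.0), [6.28, -1.0, -1.0]), (np.float64(35.0), [6.28, 0.0, 0.0]), (np.float64(34.0), [6.26, 0.0, 0.0]), (np.float64(29.0), [6.26, -1.0, -1.0]), (np.float64(31.0), [6.22, -1.0, -1.0]), (np.float64(28.0), [6.18, -1.0, -1.0])]
11.625 [550.028 188.288 237.453] yaw_y 77.48406609452341 F [-4.732 -2.71   5.517] M [-0.521  0.538 -0.221] 28.254856691123017 6.756123723462224 q6 -1.0807455097382779
```

Call:
servo_tool:
  series:
    - {"tx": 0, "ty": 0, "tz": 0, "twist": 2}
    - {"tx": 0, "ty": 0, "tz": 0, "twist": 2}

```text
t: 11.88
tool_pos: [549.9, 188.1, 237.9]
eef_rot: [0.236, 3.132, -0.002]
ft_force: [-6.2, -3.2, 8.7]
gripper_width: 27.9
grasp_force: 9.2
```

```bash
python3 ang.py
```

```text
[(np.float64(35.0), [6.09, 0.0, -1.0]), (np.float64(34.0), [6.08, 0.0, -1.0]), (np.float64(36.0), [6.07, 0.0, -1.0]), (np.float64(37.0), [5.98, 0.0, -1.0]), (np.float64(33.0), [5.95, 0.0, -1.0]), (np.float64(38.0), [5.89, 1.0, 0.0])]
11.925 [549.883 188.106 237.918] yaw_y 81.46855845969027 F [-5.858 -3.9    7.473] M [-0.622  0.755 -0.324] 28.144573045236225 8.452295106835663 q6 -1.150435433181261
```

Call:
servo_tool:
  series:
    - {"tx": 0, "ty": 0, "tz": 0, "twist": 2}

```text
t: 12.05
tool_pos: [549.9, 188.0, 238.0]
eef_rot: [0.182, 3.135, -0.002]
ft_force: [-5.7, -4.0, 8.7]
gripper_width: 28.1
grasp_force: 8.8
```

```bash
python3 ang.py
```

```text
[(np.float64(36.0), [5.84, 1.0, 0.0]), (np.float64(37.0), [5.76, 0.0, -1.0]), (np.float64(35.0), [5.75, 1.0, 0.0]), (np.float64(38.0), [5.72, 1.0, 0.0]), (np.float64(39.0), [5.68, 1.0, 0.0]), (np.float64(40.0), [5.63, 1.0, 0.0])]
12.1 [549.913 188.035 237.995] yaw_y 83.45948078211099 F [-6.096 -3.187  8.869] M [-0.744  0.766 -0.28 ] 28.231269958255705 8.32520479336381 q6 -1.1852791186422256
```

Call:
servo_tool:
  series:
    - {"tx": -0.5, "ty": -0.5, "tz": 0, "twist": 2}
    - {"tx": 0, "ty": 0, "tz": 0, "twist": 1}

```text
t: 12.35
tool_pos: [549.8, 187.7, 237.7]
eef_rot: [0.1, 3.138, -0.001]
ft_force: [-3.9, -2.7, 7.2]
gripper_width: 28.2
grasp_force: 8.0
```

```bash
python3 ang.py
```

```text
[(np.float64(39.0), [5.81, 1.0, 0.0]), (np.float64(42.0), [5.77, 0.0, -1.0]), (np.float64(40.0), [5.77, 1.0, 0.0]), (np.float64(41.0), [5.74, 0.0, -1.0]), (np.float64(38.0), [5.73, 1.0, 0.0]), (np.float64(43.0), [5.71, 0.0, -1.0])]
12.4 [549.756 187.726 237.759] yaw_y 86.39679096552638 F [-4.662 -2.157  6.344] M [-0.483  0.469 -0.247] 28.223562477388967 7.704257187433541 q6 -1.237048457710686
```

Call:
servo_tool:
  series:
    - {"tx": 0, "ty": 0, "tz": 0, "twist": 2}
    - {"tx": 0, "ty": 0, "tz": 0, "twist": 1}

```text
t: 12.65
tool_pos: [549.8, 188.2, 236.6]
eef_rot: [0.016, 3.141, 0.0]
ft_force: [-2.2, -0.4, 2.2]
gripper_width: 28.3
grasp_force: 2.5
```

```bash
python3 ang.py
```

```text
[(np.float64(44.0), [6.34, 1.0, 1.0]), (np.float64(43.0), [6.31, 1.0, 1.0]), (np.float64(45.0), [6.21, 1.0, 1.0]), (np.float64(42.0), [6.14, 1.0, 1.0]), (np.float64(47.0), [6.08, 0.0, 0.0]), (np.float64(48.0), [6.04, 0.0, 0.0])]
12.7 [549.767 188.291 236.349] yaw_y 89.44512779371306 F [-2.026 -1.203  2.715] M [-0.015  0.148 -0.036] 28.264476886581342 2.179399951128289 q6 -1.2896689749749453
```

Call:
servo_tool:
  series:
    - {"tx": 0, "ty": 0, "tz": 0, "twist": 2}
    - {"tx": 0, "ty": 0, "tz": 0, "twist": 1}

```text
t: 12.95
tool_pos: [549.7, 188.4, 235.8]
eef_rot: [0.068, -3.141, 0.0]
ft_force: [-1.7, 0.1, 1.5]
gripper_width: 28.0
grasp_force: 1.8
```

```bash
python3 ang.py
```

```text
[(np.float64(47.0), [6.07, 1.0, 1.0]), (np.float64(51.0), [6.05, 0.0, 0.0]), (np.float64(48.0), [6.03, 1.0, 1.0]), (np.float64(50.0), [6.03, 0.0, 0.0]), (np.float64(52.0), [6.01, 0.0, 0.0]), (np.float64(46.0), [5.99, 1.0, 1.0])]
13.0 [549.699 188.376 235.836] yaw_y 92.48814464782518 F [-1.191 -1.338  0.455] M [-0.107  0.001 -0.089] 28.22720015401209 1.6702164866728708 q6 -1.342625712338704
```

Call:
servo_tool:
  series:
    - {"tx": 0, "ty": 0, "tz": 0, "twist": 2}
    - {"tx": 0, "ty": 0, "tz": 0, "twist": 1}

```text
t: 13.25
tool_pos: [549.6, 188.3, 236.2]
eef_rot: [0.15, -3.138, 0.0]
ft_force: [-2.3, -1.0, 2.1]
gripper_width: 28.2
grasp_force: 2.2
```

```bash
python3 ang.py; python3 -c "
import cv2,pickle
o,f=pickle.load(open('last.pkl','rb'))
cv2.imwrite('pics/w5.png',cv2.resize(f['image'][:,:,::-1][130:384,100:420],None,fx=2.2,fy=2.2))"
```

```text
[(np.float64(50.0), [6.22, 1.0, 1.0]), (np.float64(49.0), [6.18, 1.0, 1.0]), (np.float64(48.0), [6.09, 1.0, 1.0]), (np.float64(51.0), [6.08, 1.0, 1.0]), (np.float64(53.0), [6.02, 0.0, 0.0]), (np.float64(54.0), [6.01, 0.0, 0.0])]
13.3 [549.638 188.273 236.208] yaw_y 95.48764390714547 F [-2.537 -0.885  1.454] M [-0.089  0.028 -0.149] 28.06738678513982 2.054034774773754 q6 -1.3950730169799095
```

View pics/w5.png

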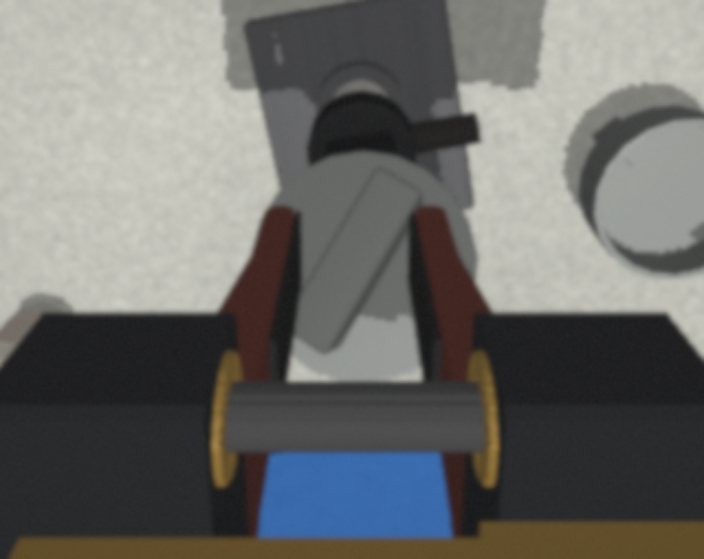

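Call:
servo_tool:
  series:
    - {"tx": 1.5, "ty": 0.5, "tz": -2.5, "twist": 0}
    - {"tx": 1.5, "ty": 0.5, "tz": -2.5, "twist": 0}
    - {"tx": 0, "ty": 0, "tz": 0, "twist": 2}

```text
t: 13.68
tool_pos: [552.3, 188.7, 232.3]
eef_rot: [0.202, -3.135, 0.001]
ft_force: [-5.5, -4.2, 6.2]
gripper_width: 28.1
grasp_force: 11.4
```

```bash
python3 ang.py
```

```text
[(np.float64(52.0), [6.25, 0.0, 2.0]), (np.float64(51.0), [6.2, 0.0, 2.0]), (np.float64(53.0), [6.12, 0.0, 2.0]), (np.float64(50.0), [6.07, 2.0, 1.0]), (np.float64(56.0), [6.02, 0.0, 1.0]), (np.float64(55.0), [6.0, 0.0, 1.0])]
13.725 [552.31  188.705 232.341] yaw_y 97.46134930381874 F [-5.685 -3.088  6.116] M [-0.476  0.682 -0.342] 28.205768079879096 10.264261588454247 q6 -1.4297932514697291
```

Call:
servo_tool:
  series:
    - {"tx": 0, "ty": 0, "tz": 0, "twist": 1.5}
    - {"tx": 0, "ty": 0, "tz": 0, "twist": 1.5}

```text
t: 13.98
tool_pos: [552.4, 188.5, 232.5]
eef_rot: [-0.283, 3.129, -0.002]
ft_force: [-6.1, -4.0, 5.8]
gripper_width: 28.4
grasp_force: 18.0
```

```bash
python3 ang.py
```

```text
[(np.float64(54.0), [6.3, 0.0, 0.0]), (np.float64(53.0), [6.19, 0.0, 0.0]), (np.float64(55.0), [6.18, 0.0, 0.0]), (np.float64(52.0), [6.12, 0.0, 0.0]), (np.float64(56.0), [5.98, 0.0, 0.0]), (np.float64(51.0), [5.97, 0.0, 0.0])]
14.025 [552.368 188.418 232.48 ] yaw_y 100.37827439686197 F [-5.065 -4.176  7.34 ] M [-0.557  0.569 -0.603] 28.23273901596899 16.60590303945355 q6 -1.4810612407860297
```

Call:
servo_tool:
  series:
    - {"tx": 0, "ty": 0, "tz": 0, "twist": -2}
    - {"tx": 0, "ty": 0, "tz": 0, "twist": -1}

```text
t: 14.28
tool_pos: [552.4, 188.8, 232.3]
eef_rot: [-0.199, 3.135, -0.001]
ft_force: [-3.9, -2.6, 6.2]
gripper_width: 27.8
grasp_force: 6.7
```

```bash
python3 ang.py
```

```text
[(np.float64(53.0), [6.17, 0.0, 0.0]), (np.float64(52.0), [6.17, 0.0, 0.0]), (np.float64(51.0), [6.16, 2.0, 1.0]), (np.float64(54.0), [6.07, 0.0, 0.0]), (np.float64(55.0), [6.04, 0.0, 0.0]), (np.float64(56.0), [6.04, 0.0, 1.0])]
14.325 [552.393 188.795 232.285] yaw_y 97.25235070180423 F [-5.657 -2.897  6.072] M [-0.476  0.582 -0.238] 28.06514692397933 7.112925939727575 q6 -1.426079451556086
```

Call:
servo_tool:
  fingers: 42
  series:
    - {"tx": -1, "ty": 0, "tz": 4, "twist": 0}
    - {"tx": 0, "ty": 0, "tz": 4, "twist": 0}
    - {"tx": 0, "ty": 0, "tz": 0, "twist": -8}
    - {"tx": 0, "ty": 0, "tz": 0, "twist": -8}
    - {"tx": 0, "ty": 0, "tz": 0, "twist": -8}
    - {"tx": 0, "ty": 0, "tz": 0, "twist": -8}
    - {"tx": 0, "ty": 1, "tz": 0, "twist": 0}
    - {"tx": 0, "ty": 0, "tz": 0, "twist": 0}

```text
t: 15.32
tool_pos: [551.7, 190.5, 239.1]
eef_rot: [-0.665, -3.07, -0.0]
ft_force: [-0.3, -1.0, -0.7]
gripper_width: 41.9
grasp_force: 0.0
```

```bash
python3 ang.py; python3 -c "
import cv2,pickle
o,f=pickle.load(open('last.pkl','rb'))
cv2.imwrite('pics/w6.png',cv2.resize(f['image'][:,:,::-1][130:384,100:420],None,fx=2.2,fy=2.2))"
```

```text
[(np.float64(50.0), [5.9, -1.0, 0.0]), (np.float64(51.0), [5.9, -1.0, 0.0]), (np.float64(49.0), [5.73, -1.0, 0.0]), (np.float64(52.0), [5.72, -1.0, 0.0]), (np.float64(48.0), [5.5, -1.0, 0.0]), (np.float64(53.0), [5.49, -1.0, 0.0])]
15.375 [551.682 190.486 239.137] yaw_y 65.52154493317323 F [-0.266 -0.137 -0.228] M [ 0.01  -0.154  0.07 ] 42.152469170950276 0.0 q6 -0.869413627812538
```

View pics/w6.png

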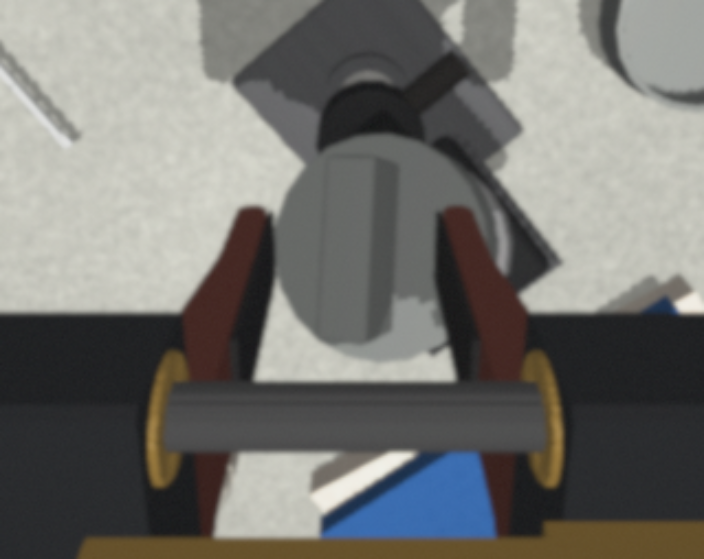

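Call:
servo_tool:
  fingers: 27
  series:
    - {"tx": 0, "ty": 0, "tz": 0, "twist": 0}
    - {"tx": 0, "ty": 0, "tz": 0, "twist": 0}
    - {"tx": 0, "ty": 0, "tz": -3, "twist": 0}
    - {"tx": 0, "ty": 0, "tz": -3, "twist": 0}
    - {"tx": 0, "ty": 0, "tz": 0, "twist": 0}

```text
t: 16.0
tool_pos: [551.5, 190.3, 232.6]
eef_rot: [-0.669, -3.069, 0.001]
ft_force: [-0.0, -0.2, -0.0]
gripper_width: 27.3
grasp_force: 0.0
```

```bash
python3 st.py
```

```text
16.0 [551.472 190.268 232.621] yaw_y 65.38909148251693 F [-0.005 -0.182 -0.009] M [ 0.033 -0.141  0.089] 27.330151937145576 0.0 q6 -0.8673324931033372
```

Call:
servo_tool:
  fingers: 8
  series:
    - {"tx": 0, "ty": 0, "tz": 0, "twist": 0}
    - {"tx": 0, "ty": 0, "tz": 0, "twist": 0}
    - {"tx": 0, "ty": 0, "tz": 0, "twist": 0}
    - {"tx": 0, "ty": 0, "tz": 0, "twist": 0}

```text
t: 16.5
tool_pos: [551.6, 190.5, 233.8]
eef_rot: [0.669, 3.069, 0.001]
ft_force: [-3.1, 0.1, 3.1]
gripper_width: 16.2
grasp_force: 28.3
```

```bash
python3 ang.py
```

```text
[(np.float64(50.0), [7.04, 0.0, 2.0]), (np.float64(48.0), [7.0, 0.0, 1.0]), (np.float64(51.0), [6.98, 0.0, 2.0]), (np.float64(49.0), [6.96, 0.0, 2.0]), (np.float64(52.0), [6.88, 0.0, 1.0]), (np.float64(53.0), [6.84, 0.0, 1.0])]
16.55 [551.567 190.463 233.782] yaw_y 65.39733214853611 F [-1.25  -0.646  3.046] M [0.126 0.206 0.016] 16.05000205332819 28.41153598506935 q6 -0.8672722430328654
```

Call:
servo_tool:
  series:
    - {"tx": 0, "ty": 0, "tz": 0, "twist": 2}
    - {"tx": -1, "ty": -0.3, "tz": 1.7, "twist": 0}
    - {"tx": -1, "ty": -0.3, "tz": 1.7, "twist": 0}

```text
t: 16.92
tool_pos: [550.2, 190.1, 235.9]
eef_rot: [0.616, 3.08, 0.001]
ft_force: [5.4, 2.4, -1.1]
gripper_width: 15.7
grasp_force: 27.8
```

```bash
python3 ang.py
```

```text
[(np.float64(51.0), [7.04, 0.0, 1.0]), (np.float64(52.0), [7.0, 1.0, -1.0]), (np.float64(50.0), [6.97, 0.0, 1.0]), (np.float64(53.0), [6.91, -1.0, 0.0]), (np.float64(49.0), [6.8, 0.0, 1.0]), (np.float64(54.0), [6.71, -1.0, 0.0])]
16.975 [550.096 190.006 236.367] yaw_y 67.38821569586395 F [ 3.987  2.246 -1.474] M [ 0.588 -0.851 -0.028] 16.178304118114294 27.688967229332775 q6 -0.9021178711823533
```

Call:
servo_tool:
  series:
    - {"tx": -1, "ty": -0.3, "tz": 1.7, "twist": 0}
    - {"tx": -1, "ty": -0.3, "tz": 1.7, "twist": 0}

```text
t: 17.23
tool_pos: [548.0, 189.8, 239.9]
eef_rot: [0.615, 3.08, 0.002]
ft_force: [4.2, 3.7, -1.7]
gripper_width: 15.5
grasp_force: 27.9
```

```bash
python3 st.py
```

```text
17.225 [547.981 189.823 239.949] yaw_y 67.42623602652876 F [ 4.234  3.684 -1.725] M [ 0.84  -0.953  0.032] 15.52991165422241 27.94461004436016 q6 -0.902333820374025
```

Call:
servo_tool:
  series:
    - {"tx": -1, "ty": -0.3, "tz": 1.7, "twist": 0}
    - {"tx": -1, "ty": -0.3, "tz": 1.7, "twist": 0}

```text
t: 17.48
tool_pos: [545.8, 189.1, 243.4]
eef_rot: [0.615, 3.08, 0.002]
ft_force: [2.8, 3.1, -1.2]
gripper_width: 15.5
grasp_force: 28.1
```

```bash
python3 st.py
```

```text
17.475 [545.804 189.142 243.445] yaw_y 67.42388883354566 F [ 2.817  3.129 -1.192] M [ 0.684 -0.783  0.027] 15.501882075667416 28.058345747413114 q6 -0.9023638145422203
```

Run:
```python
from ang import *
o0,f0=pickle.load(open('last.pkl','rb'))
o=get_obs();f=grab_frame('wrist')
g=lambda f:cv2.cvtColor(f['image'],cv2.COLOR_RGB2GRAY)
# track the bar patch
t=g(f0)[195:290,235:295]
r=cv2.matchTemplate(g(f)[150:330,200:330],t,cv2.TM_CCOEFF_NORMED);_,m,_,p=cv2.minMaxLoc(r);print(m,p[0]+200-235,p[1]+150-195)
p0=proj(f0,[550,188,222],o0);p1=proj(f,[550,188,222],o);print('if static, shift',p1-p0)
```

```text
0.9878072738647461 0 0
if static, shift [[ 4.49 -0.18]]
```

Call:
servo_tool:
  series:
    - {"tx": -1.5, "ty": -0.45, "tz": 2.5, "twist": 0}
    - {"tx": -1.5, "ty": -0.45, "tz": 2.5, "twist": 0}
    - {"tx": -1.5, "ty": -0.45, "tz": 2.5, "twist": 0}

```text
t: 17.9
tool_pos: [540.8, 186.8, 250.7]
eef_rot: [-0.616, -3.08, 0.001]
ft_force: [0.2, -0.5, -0.3]
gripper_width: 14.7
grasp_force: 28.2
```

```bash
python3 st.py
python3 - <<'E'
from h import *
f=grab_frame('wrist');cv2.imwrite('pics/w7.png',cv2.resize(f['image'][:,:,::-1][100:384,100:420],None,fx=2.1,fy=2.1))
E
```

```text
17.9 [540.78  186.781 250.739] yaw_y 67.36488997957902 F [ 0.227 -0.488 -0.312] M [ 0.023 -0.114  0.028] 14.677030521420212 28.24068363639526 q6 -0.9025030022739613
```

View pics/w7.png

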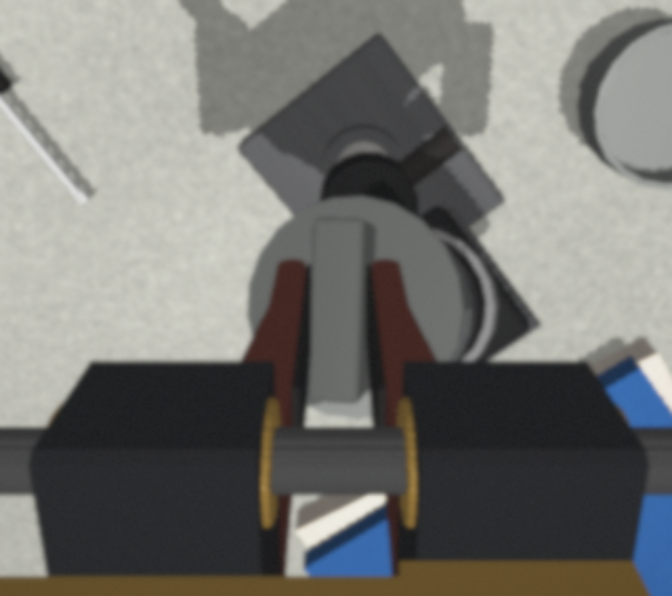

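Call:
servo_tool:
  series:
    - {"tx": -2.5, "ty": -0.75, "tz": 4.2, "twist": 0}
    - {"tx": -2.5, "ty": -0.75, "tz": 4.2, "twist": 0}
    - {"tx": -2.5, "ty": -0.75, "tz": 4.2, "twist": 0}
    - {"tx": -2.5, "ty": -0.75, "tz": 4.2, "twist": 0}
    - {"tx": -2.5, "ty": -0.75, "tz": 4.2, "twist": 0}
    - {"tx": -2.5, "ty": -0.75, "tz": 4.2, "twist": 0}
    - {"tx": -2.5, "ty": -0.75, "tz": 4.2, "twist": 0}
    - {"tx": -2.5, "ty": -0.75, "tz": 4.2, "twist": 0}
    - {"tx": -2.5, "ty": -0.75, "tz": 4.2, "twist": 0}
    - {"tx": 0, "ty": 0, "tz": 8, "twist": 0}
    - {"tx": 0, "ty": 0, "tz": 0, "twist": 0}
    - {"tx": 0, "ty": 0, "tz": 0, "twist": 0}

```text
t: 19.45
tool_pos: [518.7, 180.4, 296.7]
eef_rot: [0.616, 3.081, -0.0]
ft_force: [0.1, -0.9, -1.1]
gripper_width: 14.8
grasp_force: 28.2
```

Run:
```python
from ang import *
import st
o=get_obs();f=grab_frame('wrist')
print([(d['pixel'],d['confidence']) for d in place_of('wrist','cap_bar')])
# bar pose in hand: flush => cap x = tool y (approx); tilt a about tool y, position (0,s along tool x, h)
im=cv2.GaussianBlur(cv2.cvtColor(f['image'],cv2.COLOR_RGB2GRAY).astype(np.float32),(0,0),1)
G=(cv2.Sobel(im,cv2.CV_32F,1,0)/4,cv2.Sobel(im,cv2.CV_32F,0,1)/4)
T=R.from_rotvec(o['eef_rot']).as_matrix();M=np.linalg.inv(f['mount'])
def pj(P):
    p=(P@M[:3,:3].T+M[:3,3])@np.array(f['K']).T;return p[:,:2]/p[:,2:]
best=[]
for a in np.arange(-45,46,3.):
  for s in range(-14,15,2):
    for h in range(-10,21,2):
      # tool coords: bar along tool x tilted by a in x-z plane, centre top at (s,0,h)
      ex=np.array([np.cos(np.radians(a)),0,np.sin(np.radians(a))]);c=np.array([s,0,h])
      t=[c+ex*24*j+np.array([0,7*i,0]) for i,j in ((-1,1),(1,1),(1,-1),(-1,-1))]
      S=[]
      for i in range(4):
        u=np.linspace(.05,.95,30)[:,None];P=pj(t[i]+(t[(i+1)%4]-t[i])*u).astype(np.float32)
        n=P[-1]-P[0];n=np.array([-n[1],n[0]])/np.linalg.norm(n)
        g=np.abs(cv2.remap(G[0],P[:,0].copy(),P[:,1].copy(),1)*n[0]+cv2.remap(G[1],P[:,0].copy(),P[:,1].copy(),1)*n[1])
        S.append(np.log(np.minimum(g,8).mean()+.3))
      best.append((np.exp(np.mean(S)),a,s,h))
best.sort(reverse=True);print(np.array(best[:8])); print('tool x',T[:,0])
cv2.imwrite('pics/w8.png',cv2.resize(f['image'][:,:,::-1][100:384,100:420],None,fx=2.1,fy=2.1))
s=grab_frame('side');cv2.imwrite('pics/s8.png',cv2.resize(s['image'][150:310,150:370,::-1],None,fx=3,fy=3,interpolation=2))
```

```text
19.45 [518.739 180.439 296.652] yaw_y 67.38450619165194 F [ 0.145 -0.856 -1.102] M [-0.013 -0.152 -0.004] 14.757426117500144 28.240208663628437 q6 -0.9032727198993137
[([247.8, 259.1], 0.72)]
[[ 7.341 27.     2.     8.   ]
 [ 7.328 36.     2.    10.   ]
 [ 7.315 39.     4.     6.   ]
 [ 7.285 30.     2.     8.   ]
 [ 7.23  42.     4.     6.   ]
 [ 7.23  42.     8.    -4.   ]
 [ 7.227 21.     0.    12.   ]
 [ 7.225 12.     4.     2.   ]]
tool x [-0.923  0.385 -0.   ]
```

View pics/s8.png

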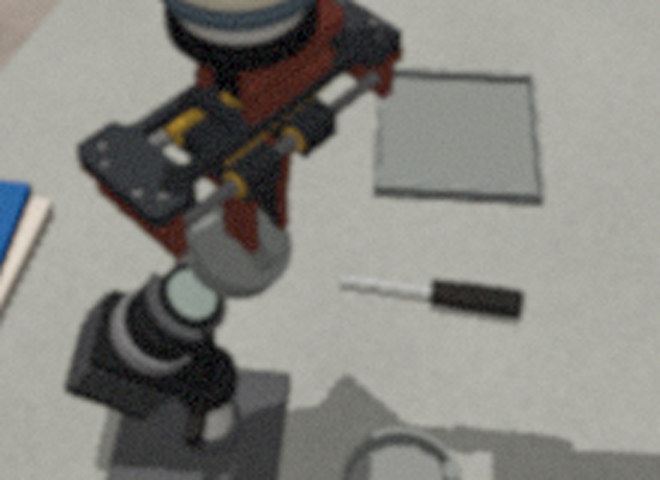

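Call:
servo_tool:
  series:
    - {"tx": -3, "ty": -20, "tz": 0, "twist": 0}
    - {"tx": -7, "ty": -36, "tz": 0, "twist": 0}
    - {"tx": -7, "ty": -36, "tz": 0, "twist": 0}
    - {"tx": -7, "ty": -36, "tz": 0, "twist": 0}
    - {"tx": -7, "ty": -36, "tz": -10, "twist": 0}
    - {"tx": -7, "ty": -36, "tz": -20, "twist": 0}
    - {"tx": -7, "ty": -36, "tz": -20, "twist": 0}
    - {"tx": -7, "ty": -36, "tz": -20, "twist": 0}
    - {"tx": -7, "ty": -36, "tz": -20, "twist": 0}
    - {"tx": -7, "ty": -36, "tz": -20, "twist": 0}
    - {"tx": 0, "ty": -10, "tz": -20, "twist": 0}
    - {"tx": 0, "ty": 0, "tz": 0, "twist": 0}

```text
t: 21.1
tool_pos: [451.5, -173.7, 164.7]
eef_rot: [-0.618, -3.077, -0.002]
ft_force: [-0.5, -0.3, -0.6]
gripper_width: 13.8
grasp_force: 29.3
```

Call:
servo_tool:
  series:
    - {"tx": 0, "ty": 0, "tz": -20, "twist": 0}
    - {"tx": 0, "ty": 0, "tz": -20, "twist": 0}
    - {"tx": 0, "ty": 0, "tz": -20, "twist": 0}
    - {"tx": 0, "ty": 0, "tz": -10, "twist": 0}
    - {"tx": 0, "ty": 0, "tz": -10, "twist": 0}
    - {"tx": 0, "ty": 0, "tz": 0, "twist": 0}

```text
t: 21.85
tool_pos: [452.4, -173.4, 86.0]
eef_rot: [-0.616, -3.08, -0.0]
ft_force: [0.4, 0.1, -1.0]
gripper_width: 14.0
grasp_force: 29.3
```

Run:
```python
from ang import *
import st
t=grab_frame('top');s=grab_frame('side')
for c,f in (('top',t),('side',s)):
  print(c,[(d['pixel'],round(d['confidence'],2),onz(f,d['pixel'][::-1],0)) for d in place_of(c,'tray')],[(d['pixel'],round(d['confidence'],2)) for d in place_of(c,'cap')])
print(proj(t,[470,-181,0]),proj(s,[470,-181,0]))
```

```text
21.85 [ 452.365 -173.406   85.988] yaw_y 67.38509644242401 F [ 0.376  0.135 -0.976] M [ 0.024 -0.143 -0.029] 14.033263553252674 29.254492549225688 q6 -1.612407126938759
top [([244.0, 309.9], 0.63, array([ 465.695, -178.438,    0.   ]))] [([183.9, 125.9], 0.62), ([253.1, 173.3], 0.56)]
side [([192.2, 299.9], 0.7, array([ 482.674, -189.91 ,    0.   ]))] [([311.7, 285.0], 0.89), ([349.9, 172.5], 0.71), ([190.8, 301.5], 0.52)]
[[310.86 242.59]] [[303.144 195.423]]
```

Tray centre confirmed near (470, -182). Lower gently to feel the floor.

Call:
servo_tool:
  series:
    - {"tx": 0, "ty": 0, "tz": -6, "twist": 0}
    - {"tx": 0, "ty": 0, "tz": -5, "twist": 0}
    - {"tx": 0, "ty": 0, "tz": -3, "twist": 0}
    - {"tx": 0, "ty": 0, "tz": -2, "twist": 0}

```text
t: 22.65
tool_pos: [452.5, -173.5, 70.3]
eef_rot: [-0.616, -3.08, -0.0]
ft_force: [0.2, -0.1, -0.4]
gripper_width: 13.9
grasp_force: 29.3
```

```bash
python3 st.py
```

```text
22.65 [ 452.521 -173.509   70.328] yaw_y 67.38328162680821 F [ 0.181 -0.093 -0.366] M [ 0.045 -0.124  0.018] 13.863173353391831 29.254349498078227 q6 -1.6124412898000693
```

Call:
servo_tool:
  series:
    - {"tx": 0, "ty": 0, "tz": -2, "twist": 0}
    - {"tx": 0, "ty": 0, "tz": -2, "twist": 0}

```text
t: 22.9
tool_pos: [453.8, -173.8, 68.6]
eef_rot: [0.615, 3.077, -0.0]
ft_force: [0.9, 2.7, 10.6]
gripper_width: 14.1
grasp_force: 29.9
```

```bash
python3 st.py
```

```text
22.9 [ 453.827 -173.833   68.647] yaw_y 67.38862215438007 F [ 0.895  2.75  10.626] M [ 0.539 -0.15   0.02 ] 14.053639837261294 29.910798082128167 q6 -1.612453838872152
```

Call:
servo_tool:
  series:
    - {"tx": 1.5, "ty": -0.6, "tz": -0.5, "twist": 0}
    - {"tx": 1.5, "ty": -0.6, "tz": -0.5, "twist": 0}
    - {"tx": 1.5, "ty": -0.6, "tz": -0.7, "twist": 0}

```text
t: 23.28
tool_pos: [458.4, -174.7, 67.0]
eef_rot: [0.615, 3.078, 0.003]
ft_force: [-0.6, 4.6, 7.9]
gripper_width: 13.3
grasp_force: 30.1
```

```bash
python3 st.py
```

```text
23.275 [ 458.406 -174.718   67.018] yaw_y 67.41234873354436 F [-0.601  4.567  7.902] M [ 0.953 -0.005 -0.119] 13.283780071948222 30.089062021506834 q6 -1.6118056095891993
```

Call:
servo_tool:
  series:
    - {"tx": 1.5, "ty": -0.6, "tz": -0.8, "twist": 0}
    - {"tx": 1.5, "ty": -0.6, "tz": -0.8, "twist": 0}

```text
t: 23.52
tool_pos: [461.5, -175.9, 65.5]
eef_rot: [0.615, 3.077, 0.003]
ft_force: [0.9, 3.4, 7.4]
gripper_width: 13.8
grasp_force: 30.1
```

```bash
python3 st.py
```

```text
23.525 [ 461.513 -175.894   65.463] yaw_y 67.41487394562147 F [0.945 3.431 7.391] M [ 0.921 -0.08  -0.046] 13.828322827350535 30.082927644252777 q6 -1.6114163333478984
```

Call:
servo_tool:
  series:
    - {"tx": 1.5, "ty": -0.6, "tz": -1, "twist": 0}
    - {"tx": 1.5, "ty": -0.6, "tz": -1, "twist": 0}
    - {"tx": 1.5, "ty": -0.6, "tz": -1, "twist": 0}

```text
t: 23.9
tool_pos: [466.2, -177.8, 62.6]
eef_rot: [0.614, 3.077, 0.002]
ft_force: [1.6, 3.7, 7.8]
gripper_width: 13.9
grasp_force: 30.1
```

```bash
python3 st.py
```

```text
23.9 [ 466.152 -177.777   62.552] yaw_y 67.4130048217444 F [1.649 3.657 7.821] M [ 0.949 -0.172 -0.046] 13.936505762880543 30.055439472198486 q6 -1.6108695270454982
```

Call:
servo_tool:
  series:
    - {"tx": 1.2, "ty": -0.5, "tz": -1, "twist": 0}
    - {"tx": 1.2, "ty": -0.5, "tz": -1, "twist": 0}

```text
t: 24.15
tool_pos: [468.7, -178.8, 60.7]
eef_rot: [0.614, 3.077, 0.002]
ft_force: [1.6, 3.9, 8.3]
gripper_width: 13.9
grasp_force: 30.0
```

```bash
python3 st.py
```

```text
24.15 [ 468.719 -178.809   60.696] yaw_y 67.41391482486695 F [1.607 3.859 8.336] M [ 0.935 -0.196 -0.094] 13.85322320696775 30.048662424087524 q6 -1.610659961816719
```

Call:
servo_tool:
  series:
    - {"tx": 1, "ty": -0.4, "tz": -1, "twist": 0}
    - {"tx": 0.8, "ty": -0.3, "tz": -1, "twist": 0}

```text
t: 24.4
tool_pos: [470.8, -179.5, 58.9]
eef_rot: [0.614, 3.076, 0.002]
ft_force: [2.7, 3.4, 8.7]
gripper_width: 13.7
grasp_force: 30.0
```

```bash
python3 st.py
```

```text
24.4 [ 470.795 -179.526   58.933] yaw_y 67.4135262207806 F [2.679 3.411 8.731] M [ 0.878 -0.273 -0.143] 13.728894368540283 30.026346445083618 q6 -1.6103566273927676
```

Call:
servo_tool:
  series:
    - {"tx": 0.7, "ty": -0.3, "tz": -1, "twist": 0}
    - {"tx": 0.5, "ty": -0.2, "tz": -1, "twist": 0}

```text
t: 24.65
tool_pos: [472.1, -179.9, 57.6]
eef_rot: [0.614, 3.075, 0.003]
ft_force: [-1.4, 6.0, 16.4]
gripper_width: 13.6
grasp_force: 30.0
```

```bash
python3 st.py
```

```text
24.65 [ 472.149 -179.925   57.648] yaw_y 67.42459036668157 F [-1.42   6.025 16.443] M [ 1.253  0.411 -0.077] 13.63694923072484 30.011437833309174 q6 -1.6103401831734978
```

Call:
servo_tool:
  fingers: 30
  series:
    - {"tx": 0, "ty": 0, "tz": 1, "twist": 0}
    - {"tx": 0, "ty": 0, "tz": 0, "twist": 0}
    - {"tx": 0, "ty": 0, "tz": 0, "twist": 0}
    - {"tx": 0, "ty": 0, "tz": 0, "twist": 0}

```text
t: 25.15
tool_pos: [469.8, -180.6, 55.0]
eef_rot: [-0.616, -3.08, -0.0]
ft_force: [0.0, -0.8, 0.3]
gripper_width: 29.6
grasp_force: 0.0
```

Call:
servo_tool:
  series:
    - {"tx": 0, "ty": 0, "tz": 5, "twist": 0}
    - {"tx": 0, "ty": 0, "tz": 10, "twist": 0}
    - {"tx": 0, "ty": 0, "tz": 20, "twist": 0}
    - {"tx": 0, "ty": 0, "tz": 40, "twist": 0}
    - {"tx": 0, "ty": 0, "tz": 40, "twist": 0}
    - {"tx": 0, "ty": 0, "tz": 40, "twist": 0}
    - {"tx": 0, "ty": 0, "tz": 0, "twist": 0}
    - {"tx": 0, "ty": 0, "tz": 0, "twist": 0}

```text
t: 26.15
tool_pos: [470.0, -180.5, 210.8]
eef_rot: [0.616, 3.08, -0.0]
ft_force: [0.0, -0.9, -0.2]
gripper_width: 30.2
grasp_force: 0.0
```

```bash
cat > chk.py <<'E'
from ang import *
import ang,st
o=get_obs();f=grab_frame('wrist')
print([(np.round(d['pixel'],1),round(d['confidence'],2)) for l in('cap_bar','cap') for d in place_of('wrist',l)])
for d in place_of('wrist','cap_bar')[:1]: print('bar at',onz(f,d['pixel'][::-1],49,o))
for d in place_of('wrist','cap')[:1]: print('cap at',onz(f,d['pixel'][::-1],5,o))
for d in place_of('wrist','tray')[:1]: print('tray',onz(f,d['pixel'][::-1],0,o))
m=outline_of('wrist','tray')
if m:
    q=cv2.minAreaRect(np.argwhere(m[0]['region'])[:,::-1].astype(np.float32));print('tray rect',onz(f,q[0],15,o))
im=cv2.GaussianBlur(cv2.cvtColor(f['image'],cv2.COLOR_RGB2GRAY).astype(np.float32),(0,0),1)
G=(cv2.Sobel(im,cv2.CV_32F,1,0)/4,cv2.Sobel(im,cv2.CV_32F,0,1)/4)
def sc(p):
    k=R.from_euler('ZYX',[p[3],p[4],p[5]],degrees=True);c=np.array(p[:3])
    t=[c+k.apply([x,y,0]) for x,y in [(-7,24),(7,24),(7,-24),(-7,-24)]];S=[]
    for i in range(4):
        u=np.linspace(.05,.95,30)[:,None];P=proj(f,t[i]+(t[(i+1)%4]-t[i])*u,o).astype(np.float32)
        n=P[-1]-P[0];n=np.array([-n[1],n[0]])/np.linalg.norm(n)
        g=np.abs(cv2.remap(G[0],P[:,0].copy(),P[:,1].copy(),1)*n[0]+cv2.remap(G[1],P[:,0].copy(),P[:,1].copy(),1)*n[1]);S.append(np.log(np.minimum(g,8).mean()+.3))
    return np.exp(np.mean(S))
from scipy.optimize import differential_evolution
b=onz(f,place_of('wrist','cap_bar')[0]['pixel'][::-1],49,o)
for fl in (0,1):
    e=20*fl+.01
    r=differential_evolution(lambda p:-sc([p[0],p[1],p[5] if fl else 49,p[2],p[3],p[4]]),[(b[0]-12,b[0]+12),(b[1]-12,b[1]+12),(50,85),(-e,e),(-e,e),(42,56)],seed=1,maxiter=60)
    print('flat' if not fl else 'free',-r.fun,r.x)
cv2.imwrite('pics/end.png',f['image'][:,:,::-1])
E
python3 chk.py
```

```text
26.15 [ 470.025 -180.535  210.809] yaw_y 67.38954942620317 F [ 0.008 -0.933 -0.245] M [ 0.064 -0.141  0.019] 30.198390757272527 0.0 q6 -1.610469289114973
[(array([178.7, 262.1]), 0.62), (array([170. , 263.9]), 0.67)]
bar at [ 472.286 -180.182   49.   ]
cap at [ 474.488 -178.718    5.   ]
tray rect [ 472.821 -177.537   15.   ]
flat 6.004980087280273 [ 472.794 -182.069   65.963    0.002   -0.01    48.943]
free 6.55678653717041 [ 461.754 -176.857   65.935  -10.659    9.846   45.943]
```

```bash
python3 -c "
from h import *
print(arm.close_job())"
```

```text
the job is handed in; nothing more can be done
None
```

The cap is off the lens, set down open side down near the tray's centre and released, and the job is handed in. By the final network detections it lies about 2 mm from the tray's centre, and it seems to be lying flat. The stop showed as a torque rise to about 0.6 N m, close to the pan head's holding friction. The camera did not look swung round in the pictures afterwards, but I did not measure its aim. I got no verdict from the hand-in.

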